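Squeeze a strap's stud home in a bench locking clamp and release it

ROBOT

A 7-joint arm with a two-finger parallel gripper is mounted at the origin on a cart in front of the work surface, level with it; the furniture and walls round the work are solid. World frame = base frame: x ahead of the robot, y to its left, z up, the work surface at z = 0. Lengths are in m, angles in rad, forces in N, time in s.
With the tool pointing down it reaches from about 0.35 to 0.9 m from the base axis. Payload 19.9 kg.
Tool frame: the origin (TCP) lies on the centre line of the jaws, within the pads' length; the fingertips stand 17 mm ahead of it and the grasp point (between the pads) lies 2 mm behind it; z points along the fingers, y is the direction in which the jaws open and shut (so a half turn about z gives the same grasp; the last joint's range is limited). The gripper opens to 85 mm and grips with 20 to 120 N. Pads are 22 mm wide; open, the fingers measure 114 mm over their backs; the gripper's body (76 mm by 85 mm) begins 54 mm behind the grasp point. The pads swing forward as they close: fully open they stand 13 mm farther back than shut.
Start: joints at [1.226, 0.417, -0.01, 1.614, 0.005, 1.111, -0.053], TCP at [0.187, -0.596, 0.248] pointing down, gripper open.
Joint ranges: [-2.81, 2.81], [-0.39, 2.02], [-1.27, 1.25], [0.06, 2.57], [-1.19, 4.33], [0.19, 2], [-2.82, 2.82]. Speed limits (rad/s): [1.89, 1.89, 2.39, 2.39, 3.01, 3.01, 3.01].

INTERFACE

Orientations are given as a 3x3 rotation matrix whose columns are the frame's x, y, z axes.
In Python, from plant import r gives the robot as it stands. The module is installed in compiled form; this text tells all that it offers.
- The arm moves only by the tool carry_out, never from a script. Its argument "targets" is a list that holds one entry, the list of rows, each a list of 5 numbers: the shift along the tool's x, y, z in units of 30 mm (1.0 is 30 mm), then the turn about the tool's z in units of 5 degrees (1.0 is 5 degrees), then the finger opening in mm, from 0 to 85.4. A call has exactly 10 rows; each row shifts and turns the commanded pose from where the row before left it, along the tool's axes as they then stand; what a row does not reach is not made up. A row lasts 1/8 s, in which the tool goes at most 62.5 mm and 10.7 degrees, less where a joint would pass 70% of its speed; a pose out of reach is approached as far as the arm can. A call is refused whole if a number of a shift passes 1 or a number of a turn 1, either way. A call with a gripper value outside its range is refused whole. The fingers move at their own pace and stop on an object; "force" is the grip in N (left out, the last holds). Time passes only in rows, so rows that do not move let the fingers close, or fill a call up. It gives the time, the measured TCP pose, the force and the opening at its end, in the units of the state.
- r.get_state(): the state, without advancing time (a new reading comes with each control period).
- r.capture(name): name is "scene" or "top" or "wrist"; returns a dict with "color" (400x640x3 uint8, red, green, blue), "z_map" (400x640 float32, m along the optical axis (not along the pixel's ray), 0 where there is no reading), "intrinsics" (3x3 intrinsics, pixels), "distortion" ([k1, k2, p1, p2, k3] as OpenCV has them; the pictures are not rectified), "rvec" (rotation vector, rad) and "tvec" (3), from world to camera coordinates, as OpenCV has them. Camera axes: x right, y down, z forward; pixel columns grow to the right and rows downward; lengths in m; the calibration is good to about 2 mm. A picture is of the moment at which its call begins.
- r.hand_in(): hands the job in, once; it reports no verdict.
Trained networks look in a picture, given as the dict that the camera call returned (one of the last four; its "shot" number tells which), for a name from the list of things; names that differ only in an ending like _2 or _b are one class to them, and where a whole thing is asked for, a point or a joint stands for the part that bears it (a point fixed in the world has none). Each returns a list of dicts, best first, with "confidence" (0 to 1); they miss things now and then, are a little off and sometimes report something else, mostly with a low value. They report only what shows in the picture. A call takes as long as a camera call.
- r.boxes_of(picture, thing): "pixel" ([row, column] in pixels, amid what is visible of it).
- r.masks_of(picture, thing): "pixels" (400x640 bool, what is visible of it) and "pixel" ([row, column] in pixels, amid what is visible of it).
- r.mark_of(picture, thing): "pixel" ([row, column] in pixels: a listed point, or the origin of a listed thing).
The state is a dict: "time": time; "joint_pos": joint angles; "qvel": joint speeds; "effort": joint torques, N m; "position": TCP position; "tcp_rot": TCP orientation; "ft_force": force on the tool from outside, world axes, zero at the start; "wrist_torque": the same for the moment, N m; "width": opening from 0.0 (shut) to 1.0 (fully open).
Only numpy, scipy, OpenCV 4.12 (cv2) and the standard library are available. Lean on these libraries where they do the work, as an engineer would, in place of code of your own. Each camera call takes 0.05 s, during which the arm holds its last target.

TASK

Take the aluminium strap out of the wooden block and lay its brass-stud end flat in the bed of the bench locking clamp, stud up under the jaw and still standing proud. Push the orange handle down past centre until the clamp stays locked by itself and has squeezed the stud fully home, let go, then flick the yellow release lever down so that the clamp springs open. Leave the strap lying free and flat in the bed, and do not disturb the other things on the table.

Things in the scene. Friction and masses are not known exactly. Their poses are not given: they have to be found in the camera images.
- clamp: Grey bench locking clamp on a fixed plywood work board (200 by 230 mm, top 44 mm above the table, clamp x -155 to +45 mm). Origin on the board straight under the spot where the jaw's pad presses; +x points out of the loading side, -x to the handle, +y to the release lever, z up. Handle hinge at x -93 mm, 61 mm above the board.
- bed (a point): Middle of the bed floor, at the clamp's x = y = 0, 20 mm above the board; axes as the clamp's. The strap lies here along x, stud end towards an end stop at x -25 mm, between guide cheeks (38 mm apart inside, 50 outside, x -28 to +40 mm, 12 mm high). A 20 mm wide tongue goes on at floor height to x +64 mm.
- pad (a point): Face of the jaw's sprung 22 mm round pad. The jaw arm, hinged at the clamp's x -62 mm, 45 mm above the board, stands up and back while open, its tip about 115 mm above the board; it comes down with the handle, and the pad meets the stud at x = y = 0, pressing with about 15 N once locked.
- clamp_handle (a joint): Angle of the clamp's handle in rad: 0 open (handle up, 65 degrees above level, held there by a spring), dead centre at 0.96, 1.14 at its stop (handle level, locked). With the strap's stud under the pad it stays locked; with nothing under the pad it springs back. Closing takes up to about 13 N at the push point.
- handle_push (a point): Point on the upper side of the orange handle grip (22 mm thick round bar, 68 mm long), 77 mm from the handle's hinge and 15 mm above it square to the handle; goes round on an arc about the hinge. Its x axis points along the handle towards the hinge, its z axis square out of the upper side, against the push.
- lever_tab (a point): Middle of the top face of the yellow tab (26 by 28 mm, 7 mm thick) of the release lever. Its hinge runs along the clamp's x, 44 mm from here; the tab sticks out to the clamp's +y. Level while the clamp is open (x -79, y +73, z 52 mm in the clamp frame); turned up by 0.92 rad (to about 86 mm) when locked. Pushing the tab down (about 6 N) carries the handle back over centre and the clamp springs open.
- clamp_lever: The release lever itself; origin on its hinge line.
- block: Light wooden parts block, fixed, 88 by 80 mm and 19 mm high, origin under its centre, one 34 mm wide slot along its x axis, floor 6 mm above the table. The strap lies in the slot with its stud end sticking out 62 mm on the +x side, the hidden part just under the tops of the walls.
- strap_center (a point): Centre of the loose aluminium strap, a bar 150 by 30 by 12 mm, about 0.15 kg. x along its length towards the stud end, y across its 30 mm width, z up. The stud sits 53 mm from the centre along +x, 22 mm from that end; the other end is plain.
- stud_top (a point): Top of the head (17 mm round) of the brass stud in the strap; 9 mm above the strap's upper face while proud, 3 mm when home. Axes as the strap's.
- stud (a joint): How far the stud is pushed in: 0 proud, 0.006 m fully home. Stiff: takes about 8 N and stays where it is pushed to.
- oil_can: Green oil can, 70 mm round, 160 mm high, standing; origin under its centre. Leave alone.
- pen_mug: Black pen mug, 70 mm round, 142 mm high, standing; origin under its centre. Leave alone.
- hammer: Hammer with a wooden handle, lying, 294 by 104 by 29 mm, x along the handle towards the head; origin under its centre. Leave alone.

How it is judged:
On the way, in this order (a step that is already met when the one before it is completed fails the run):
1. the strap's stud end lies in the clamp's bed with the stud still proud, under the jaw (within 9 mm) (x of stud_top in the frame of clamp between -0.009 and 0.009 m and y of stud_top in the frame of clamp between -0.009 and 0.009 m and z of stud_top in the frame of clamp below 0.0435 m and value of joint stud below 0.002 m and angle between strap_center's own z axis and vertical below 0.06 rad), for 0.2 s.
2. the clamp is locked past centre by itself, nothing touching it, and the stud is home (5 of 6 mm) (value of joint clamp_handle above 1.05 rad and value of joint stud above 0.005 m and contact force between each of the fingers, the arm and clamp below 0.3 N), for 0.3 s.
3. the release lever is pushed by the robot (contact force between any of the fingers, the arm and clamp_lever above 0.3 N).
At the end, for the whole second after the job is handed in: The clamp is open again (handle within 0.25 rad of its open rest), the stud is home (at least 5 of 6 mm) and the strap lies flat and free in the bed, its stud within 20 mm of the spot under the pad (value of joint clamp_handle below 0.25 rad and value of joint stud above 0.005 m and x of stud_top in the frame of clamp between -0.02 and 0.02 m and y of stud_top in the frame of clamp between -0.02 and 0.02 m and z of stud_top in the frame of clamp below 0.039 m and angle between strap_center's own z axis and vertical below 0.08 rad and velocity of joint clamp_handle below 0.1 rad/s); the robot touches nothing.
It fails at once if the oil can is knocked or shifted by more than 40 mm (distance of oil_can from where it was at the start of the episode above 0.04 m).
It fails at once if the pen mug is knocked or shifted by more than 40 mm (distance of pen_mug from where it was at the start of the episode above 0.04 m).
It fails at once if the hammer is knocked or shifted by more than 40 mm (distance of hammer from where it was at the start of the episode above 0.04 m).
It also fails if it takes over 61 s, if anything falls off the work surface, if the arm or the gripper's body presses on something with over 40 N, if the wrist force passes 120 N, or if a joint passes its speed limit or range.

## Working session

There is one attempt and no reset: what is moved stays moved. The work goes in short steps, Python scripts to look and compute and a tool call to move; the robot and the scene stay as the last step left them, time stands still between calls to the robot, and variables do not carry over. Pictures are saved under pics/ and viewed, and the job is handed in when it is done.

Besides the shell and the picture viewer there is one more tool, called after "Request:" by a JSON object that holds its "name" and its "arguments". carry_out: Moves the arm, as the interface text tells. Its arguments: {"type":"object","properties":{"targets":{"type":"array","items":{"type":"array","items":{"type":"array","items":{"type":"number"}}}},"force":{"type":"number"}},"required":["targets"]}

```bash
mkdir -p pics
cat > h.py <<'E'
import numpy as np, cv2
from plant import r
def save(p,name): cv2.imwrite('pics/'+name+'.png', p['color'][:,:,::-1])
def ray_pt(p,px,z=None):
    """pixel [row,col] -> world; z: world plane height, else depth"""
    K=np.array(p['intrinsics'],float);d=np.array(p['distortion'],float)
    u=cv2.undistortPoints(np.array([[[px[1],px[0]]]],float),K,d)[0,0]
    R=cv2.Rodrigues(np.array(p['rvec'],float))[0];t=np.array(p['tvec'],float).ravel()
    c=-R.T@t; v=R.T@np.array([u[0],u[1],1.])
    if z is None:
        dz=p['z_map'][int(round(px[0])),int(round(px[1]))]; return c+v*dz
    return c+v*(z-c[2])/v[2]
def cloud(p,mask=None):
    K=np.array(p['intrinsics'],float);d=np.array(p['distortion'],float)
    m=p['z_map']>0
    if mask is not None: m&=mask
    rr,cc=np.nonzero(m)
    u=cv2.undistortPoints(np.stack([cc,rr],1).astype(float)[:,None],K,d)[:,0]
    z=p['z_map'][rr,cc][:,None]
    R=cv2.Rodrigues(np.array(p['rvec'],float))[0];t=np.array(p['tvec'],float).ravel()
    return (np.hstack([u*z,z])-t)@R, rr, cc
E
cat > a.py <<'E'
from h import *
np.set_printoptions(precision=4,suppress=True)
s=r.get_state(); print(s['time'],s['position'],s['tcp_rot'],s['width'])
for n in ['scene','top','wrist']:
    p=r.capture(n); save(p,n+'0')
    R=cv2.Rodrigues(np.array(p['rvec']))[0]; print(n,'cam at',-R.T@np.array(p['tvec']).ravel())
    for k in ['clamp','bed','pad','handle_push','lever_tab','block','strap_center','stud_top','oil_can','pen_mug','hammer']:
        for m in r.mark_of(p,k)[:1]:
            q=m['pixel']; print(k,np.round(q,1),round(m['confidence'],2),'depthpt',ray_pt(p,np.clip(q,0,[399,639])))
E
python3 a.py
```

```text
0.0 [ 0.1869 -0.5961  0.2477] [[ 0.9542  0.2992 -0.0005]
 [ 0.2992 -0.9542  0.0011]
 [-0.0001 -0.0012 -1.    ]] 0.9999363730762556
scene cam at [0.0157 0.4578 0.7626]
clamp [235.  366.8] 0.76 depthpt [ 0.4628 -0.0832  0.0766]
bed [229.2 364.1] 0.81 depthpt [ 0.4905 -0.1033  0.0631]
pad [210.4 363.3] 0.58 depthpt [ 0.4842 -0.085   0.1405]
handle_push [215.6 333.5] 0.71 depthpt [0.4693 0.0254 0.1976]
lever_tab [222.8 324.4] 0.5 depthpt [ 0.5459 -0.0182  0.0955]
block [204.3 393.6] 0.64 depthpt [ 0.5406 -0.2796  0.017 ]
strap_center [204.4 400.9] 0.78 depthpt [ 0.5276 -0.2967  0.016 ]
stud_top [207.8 421.3] 0.59 depthpt [ 0.4916 -0.3498 -0.002 ]
pen_mug [199.9 309.4] 0.88 depthpt [ 0.6997 -0.0959  0.0276]
hammer [230.9 334.5] 0.62 depthpt [ 0.4962 -0.0059  0.1131]
top cam at [ 0.3514 -0.0395  1.3013]
clamp [244.1 340.6] 0.66 depthpt [ 0.4855 -0.1003  0.0623]
bed [241.7 344.6] 0.68 depthpt [ 0.4907 -0.1115  0.0616]
pad [239.5 336.8] 0.46 depthpt [ 0.4883 -0.0882  0.1482]
handle_push [249. 300.] 0.53 depthpt [0.4723 0.0023 0.1737]
lever_tab [222.4 304.8] 0.44 depthpt [ 0.5469 -0.0138  0.0973]
block [215.3 404.2] 0.91 depthpt [ 0.5502 -0.285   0.0169]
strap_center [222.4 410.7] 0.57 depthpt [ 0.5287 -0.2997  0.0175]
stud_top [241.1 418.2] 0.5 depthpt [ 0.4746 -0.3099  0.0295]
oil_can [157. 374.] 0.36 depthpt [ 0.6534 -0.1893  0.2604]
pen_mug [160.8 332.8] 0.96 depthpt [ 0.7244 -0.1076  0.0211]
hammer [290.9 228.6] 0.9 depthpt [0.3985 0.2056 0.0267]
wrist cam at [ 0.2578 -0.5728  0.3726]
```

Run:
```python
import cv2
a=cv2.imread('pics/top0.png')[120:330,200:470]; cv2.imwrite('pics/top0c.png',cv2.resize(a,None,fx=2.8,fy=2.8,interpolation=cv2.INTER_CUBIC))
a=cv2.imread('pics/scene0.png')[140:290,270:450]; cv2.imwrite('pics/scene0c.png',cv2.resize(a,None,fx=4,fy=4,interpolation=cv2.INTER_CUBIC))
```

```text
(no output)
```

View pics/top0c.png

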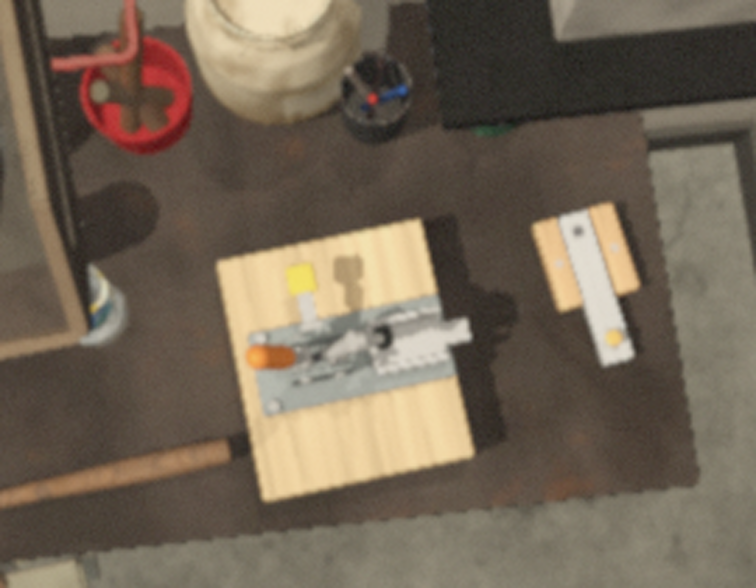

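View pics/scene0c.png

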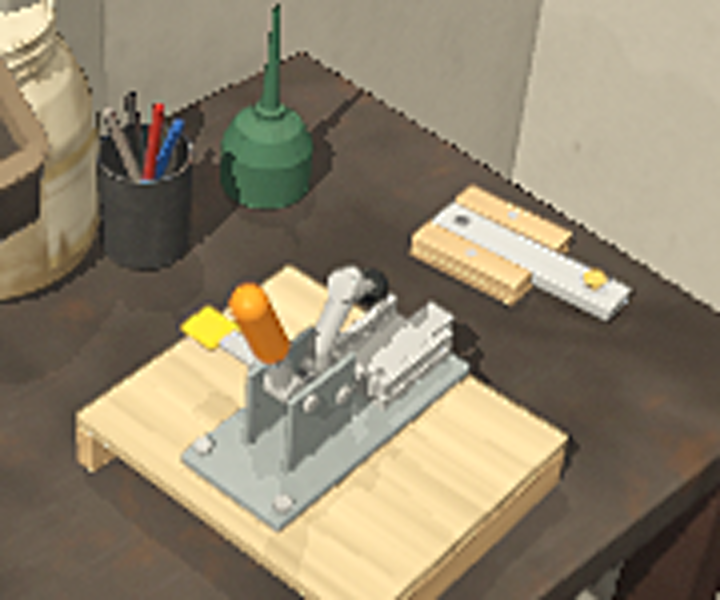

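View pics/top0.png

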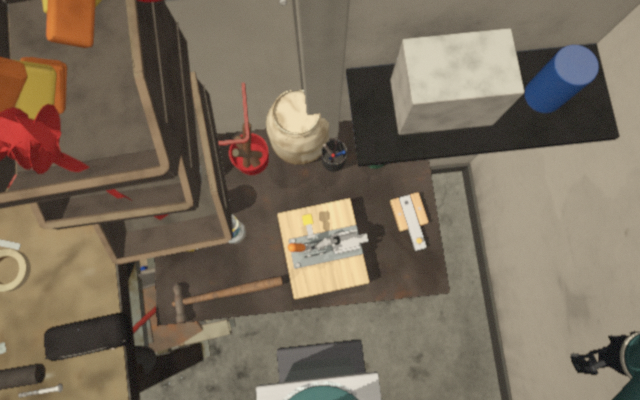

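```bash
cat > b.py <<'E'
from h import *
np.set_printoptions(precision=4,suppress=True)
P,_=None,None
for n in ['top','scene']:
    p=r.capture(n); C,rr,cc=cloud(p)
    # board
    m=(abs(C[:,2]-.044)<.006)&(C[:,0]>.3)&(C[:,0]<.66)&(C[:,1]>-.25)&(C[:,1]<.12)
    b=cv2.minAreaRect(C[m][:,:2].astype(np.float32)); print(n,'board',m.sum(),b,np.median(C[m][:,2]))
    for thing in ['block','strap_center','lever_tab','clamp']:
        for k in r.masks_of(p,thing)[:1]:
            Q,_,_=cloud(p,k['pixels']); b=cv2.minAreaRect(Q[:,:2].astype(np.float32))
            print(thing,k['confidence'],len(Q),np.percentile(Q,[2,50,98],axis=0).tolist(),b)
    hi=(C[:,2]>.2)&(C[:,0]>.2)&(C[:,0]<.9)&(abs(C[:,1])<.7)
    H=C[hi]
    # coarse occupancy of tall things
    ij=np.unique(np.floor(H[:,:2]/.05).astype(int),axis=0)
    for i,j in ij:
        s=H[(np.floor(H[:,0]/.05)==i)&(np.floor(H[:,1]/.05)==j)]
        if len(s)>8: print((round(i*.05,2),round(j*.05,2)),round(s[:,2].min(),2),round(s[:,2].max(),2),end=' ; ')
    print()
E
python3 b.py
```

```text
top board 4221 ((0.48581138253211975, -0.052452102303504944), (0.23036673665046692, 0.20031820237636566), 5.925402641296387) 0.04413273477666565
block 0.69 613 [[0.5142996558861603, -0.33950445504478116, -0.0002609406411523441], [0.560405870758929, -0.285612090239932, 0.018815422633497628], [0.6056362781915323, -0.2558780120848361, 0.024475578179214627]] ((0.5636025667190552, -0.30250898003578186), (0.09451614320278168, 0.08740630000829697), 10.134050369262695)
strap_center 0.86 615 [[0.45968054433116606, -0.3265387761119902, 0.010772370638653314], [0.5301807393414195, -0.30501472834017146, 0.018417448756235168], [0.5997609637803303, -0.28274543266575863, 0.027423065944725936]] ((0.5302416086196899, -0.30626195669174194), (0.14952489733695984, 0.03517735004425049), 9.74859619140625)
lever_tab 0.56 188 [[0.5098758269897126, -0.033420967621023374, 0.045370555929503245], [0.546712069419759, -0.02312177094058288, 0.09588416200745234], [0.5699629663235787, -0.008464092357137744, 0.10108658531849599]] ((0.5441809892654419, -0.02014995738863945), (0.07252199202775955, 0.027483943849802017),
[... 13698 characters left out ...]
at64(-0.55)) 0.41 0.47 ; (np.float64(0.85), np.float64(-0.5)) 0.42 0.48 ; (np.float64(0.85), np.float64(-0.45)) 0.42 0.48 ; (np.float64(0.85), np.float64(-0.4)) 0.42 0.49 ; (np.float64(0.85), np.float64(-0.35)) 0.42 0.5 ; (np.float64(0.85), np.float64(-0.3)) 0.26 0.5 ; (np.float64(0.85), np.float64(-0.25)) 0.26 0.51 ; (np.float64(0.85), np.float64(-0.2)) 0.2 0.51 ; (np.float64(0.85), np.float64(-0.05)) 0.2 0.54 ; (np.float64(0.85), np.float64(0.0)) 0.27 0.54 ; (np.float64(0.85), np.float64(0.35)) 0.2 0.47 ; (np.float64(0.85), np.float64(0.4)) 0.2 0.6 ; (np.float64(0.85), np.float64(0.45)) 0.2 0.5 ; (np.float64(0.85), np.float64(0.5)) 0.2 0.38 ; (np.float64(0.85), np.float64(0.55)) 0.2 0.26 ;
```

```bash
cat >> h.py <<'E'
def plan(target,yaw=None):
    s=r.get_state();R=np.array(s['tcp_rot']);p=np.array(s['position'])
    y0=np.degrees(np.arctan2(R[1,0],R[0,0]))
    t=0
    if yaw is not None:
        t=(y0-yaw+180)%360-180
        a=np.radians(t);Rz=np.array([[np.cos(a),-np.sin(a),0],[np.sin(a),np.cos(a),0],[0,0,1]])
        R=R@Rz
    d=R.T@(np.array(target)-p)
    print('t',round(float(s['time']),2),'pos',p.round(4),'yaw',round(y0,2),'| turn units',round(t/5,2),'then shift units',(d/.03).round(2),'ft',np.round(s['ft_force'],1),'w',round(s['width'],3))
E
python3 -c "
from h import *
plan([0.47,-0.32,0.17],10)"
```

```text
t 2.3 pos [ 0.187  -0.5964  0.2483] yaw 17.41 | turn units 1.48 then shift units [10.89 -7.43  2.61] ft [ 0.2 -0.5 -1.1] w 1.002
```

Request:
{"name": "carry_out", "arguments": {"targets": [[[0.5,-0.4,0.2,0.74,85],[1,-0.74,0.2,0.74,85],[1,-0.74,0.2,0,85],[1,-0.74,0.2,0,85],[1,-0.74,0.2,0,85],[1,-0.74,0.3,0,85],[1,-0.74,0.3,0,85],[1,-0.74,0.3,0,85],[1,-0.74,0.3,0,85],[1,-0.74,0.3,0,85]]], "force": 40}}

```text
time: 3.55
position: [0.4279, -0.3343, 0.1731]
tcp_rot: [[0.985, 0.174, 0.0], [0.174, -0.985, -0.0], [0.0, 0.0, -1.0]]
ft_force: [-0.3, -0.5, 0.2]
width: 0.996
```

```bash
cat > c.py <<'E'
from h import *
import sys
np.set_printoptions(precision=4,suppress=True)
tag=sys.argv[1]
p=r.capture('wrist'); save(p,tag)
C,rr,cc=cloud(p)
R=cv2.Rodrigues(np.array(p['rvec']))[0]; print('cam at',-R.T@np.array(p['tvec']).ravel())
for k in sys.argv[2].split(','):
    for m in r.mark_of(p,k)[:1]:
        q=m['pixel']; print(k,np.round(q,1),round(m['confidence'],2),'depthpt',ray_pt(p,np.clip(q,0,[399,639])))
for k in sys.argv[3].split(',') if len(sys.argv)>3 else []:
    for m in r.masks_of(p,k)[:1]:
        Q,_,_=cloud(p,m['pixels']); b=cv2.minAreaRect(Q[:,:2].astype(np.float32))
        print(k,m['confidence'],len(Q),np.percentile(Q,[1,50,99],axis=0).round(4).tolist(),b)
plan(r.get_state()['position'])
E
python3 c.py w1 strap_center,stud_top,block strap_center,block
```

```text
cam at [ 0.501  -0.32    0.2975]
strap_center [ 45.8 304. ] 0.66 depthpt [ 0.5303 -0.3021  0.0174]
stud_top [123.8 301.2] 0.94 depthpt [ 0.4749 -0.3094  0.0248]
strap_center 0.86 5995 [[0.457, -0.3255, 0.0136], [0.5128, -0.305, 0.0168], [0.5609, -0.2839, 0.0261]] ((0.5093228220939636, -0.3043057918548584), (0.10936351120471954, 0.033031295984983444), 8.93459415435791)
t 3.85 pos [ 0.4266 -0.3359  0.1734] yaw 9.94 | turn units 0.0 then shift units [0. 0. 0.] ft [-0.5 -0.4  0.2] w 0.991
```

View pics/w1.png

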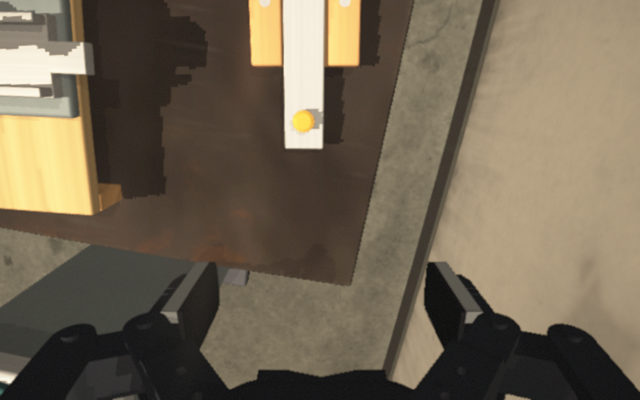

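```bash
cat > d.py <<'E'
from h import *
p=r.capture('wrist')
g=cv2.cvtColor(p['color'],cv2.COLOR_RGB2GRAY)
ok=(g>150)
L=[]
for row in list(range(74,110,4))+[136,140,144]:
    c=np.nonzero(ok[row,270:340])[0]+270
    a=ray_pt(p,[row,c.min()-.5],.018);b=ray_pt(p,[row,c.max()+.5],.018); L.append((a+b)/2)
    if row in(74,140): print(row,c.min(),c.max(),np.linalg.norm(a-b),(a+b)/2)
L=np.array(L)[:,:2]; v=cv2.fitLine(L.astype(np.float32),cv2.DIST_L2,0,.01,.01).ravel(); print('yaw',np.degrees(np.arctan2(v[1],v[0])),v)
e=ray_pt(p,[148.5,304],.018); print('end',e)
d=np.array([np.cos(np.radians(10)),np.sin(np.radians(10))])
m=L.mean(0); end=m+d*((e[:2]-m)@d)
print('end on line',end,'centre',end+d*.075,'grip+36',end+d*.039)
plan([*(end+d*.039),.012],10)
E
python3 d.py
```

```text
74 282 321 0.029804922301222662 [ 0.50914662 -0.30527001  0.018     ]
140 283 320 0.029682633594791157 [ 0.46059205 -0.31307764  0.018     ]
yaw 9.230948 [ 0.98704976  0.16041438  0.48840886 -0.3084808 ]
end [ 0.45433987 -0.31607591  0.018     ]
end on line [ 0.45406834 -0.31453597] centre [ 0.52792892 -0.30151236] grip+36 [ 0.49247584 -0.30776369]
t 3.9 pos [ 0.4265 -0.336   0.1735] yaw 9.93 | turn units -0.01 then shift units [ 2.33 -0.55  5.38] ft [0.  0.4 0.7] w 0.995
```

Request:
{"name": "carry_out", "arguments": {"targets": [[[0.78,-0.19,0.5,0,85],[0.78,-0.18,0.7,0,85],[0.77,-0.18,0.7,0,70],[0,0,0.9,0,60],[0,0,0.9,0,60],[0,0,0.8,0,60],[0,0,0.58,0,60],[0,0,0,0,20],[0,0,0,0,20],[0,0,0,0,20]]], "force": 50}}

```text
time: 5.15
position: [0.4933, -0.3078, 0.0219]
tcp_rot: [[0.985, 0.173, 0.001], [0.173, -0.985, -0.001], [0.001, 0.002, -1.0]]
ft_force: [-0.0, -5.4, -1.0]
width: 0.34
```

```bash
python3 c.py w2 strap_center,stud_top
```

```text
cam at [ 0.5663 -0.2934  0.1463]
strap_center [183.3 325.1] 0.57 depthpt [ 0.534  -0.3008  0.017 ]
stud_top [330.8 319.6] 0.76 depthpt [ 0.4756 -0.3089  0.0255]
t 5.3 pos [ 0.4933 -0.3077  0.0218] yaw 9.97 | turn units 0.0 then shift units [0. 0. 0.] ft [-0.5 -5.4 -0. ] w 0.336
```

View pics/w2.png

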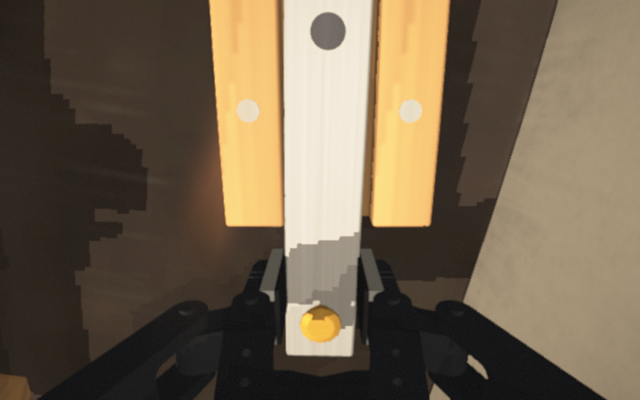

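Request:
{"name": "carry_out", "arguments": {"targets": [[[0,0,-0.7,0,20],[0,0,-1,0,20],[0,0,-0.6,1,20],[-0.6,0,0,1,20],[-0.6,0,0,1,20],[-0.5,0,0,1,20],[0,0,0,1,20],[0,0,0,1,20],[0,0,0,1,20],[0,0,0,1,20]]]}}

```text
time: 6.55
position: [0.4423, -0.3067, 0.0904]
tcp_rot: [[0.865, -0.502, 0.001], [-0.502, -0.865, 0.0], [0.0, -0.0, -1.0]]
ft_force: [-0.1, -0.4, -1.4]
width: 0.339
```

Request:
{"name": "carry_out", "arguments": {"targets": [[[0,0,0,1,20],[0,0,0,1,20],[0,0,0,1,20],[0,0,0,1,20],[0,0,0,1,20],[0,0,0,1,20],[0,0,0,1,20],[0,0,0,1,20],[0,0,0,1,20],[0,0,0,1,20]]]}}

```text
time: 7.8
position: [0.4425, -0.3066, 0.0904]
tcp_rot: [[0.171, -0.985, 0.001], [-0.985, -0.171, 0.0], [-0.0, -0.001, -1.0]]
ft_force: [0.1, -0.6, -1.2]
width: 0.335
```

```bash
python3 -c "
from h import *
plan([0.428,-0.227,0.0175],-84)"; python3 c.py w3 stud_top
```

```text
t 7.8 pos [ 0.4425 -0.3066  0.0904] yaw -80.13 | turn units 0.77 then shift units [-2.69  0.2   2.43] ft [ 0.1 -0.6 -1.2] w 0.335
cam at [ 0.4546 -0.3793  0.2147]
stud_top [327.7 319.7] 0.64 depthpt [ 0.4399 -0.2904  0.095 ]
t 7.9 pos [ 0.4424 -0.3066  0.0903] yaw -80.04 | turn units 0.0 then shift units [0. 0. 0.] ft [-0.3  0.3 -2.1] w 0.335
```

View pics/w3.png

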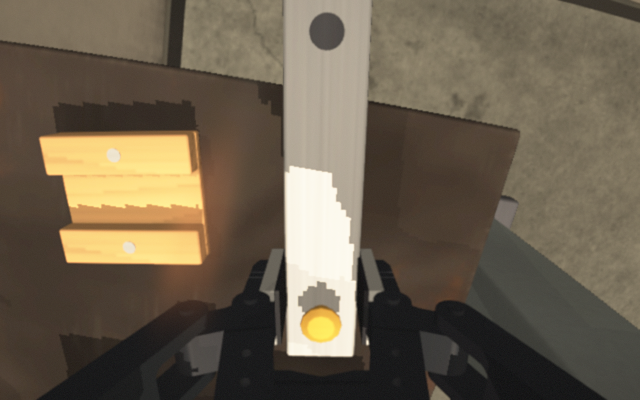

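Request:
{"name": "carry_out", "arguments": {"targets": [[[0,0,0,0.77,20],[-0.98,0.07,0.3,0,20],[-0.98,0.07,0.4,0,20],[-0.97,0.06,0.4,0,20],[0,0,0.5,0,20],[0,0,0.5,0,20],[0,0,0.3,0,20],[0,0,0,0,20],[0,0,0,0,20],[0,0,0,0,20]]]}}

```text
time: 9.15
position: [0.4268, -0.2205, 0.0179]
tcp_rot: [[0.107, -0.994, 0.0], [-0.994, -0.107, -0.0], [0.0, -0.0, -1.0]]
ft_force: [0.4, 0.6, -1.7]
width: 0.334
```

```bash
python3 -c "
from h import *
plan([0.428,-0.22,0.0175],-84)
p=r.capture('wrist');save(p,'w4')"
```

```text
t 9.15 pos [ 0.4268 -0.2205  0.0179] yaw -83.86 | turn units 0.03 then shift units [-0.01 -0.04  0.01] ft [ 0.4  0.6 -1.7] w 0.334
```

View pics/w4.png

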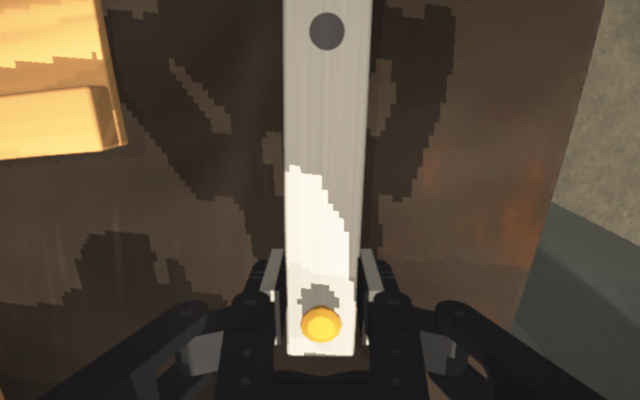

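Request:
{"name": "carry_out", "arguments": {"targets": [[[0,0,0.05,0,20],[0,0,0,0,50],[0,0,0,0,70],[0,0,0,0,70],[0.5,0,0,0,70],[0.8,0,0,0,70],[0.7,0,0,0,70],[0,0,0,0,20],[0,0,0,0,20],[0,0,0,0,20]]], "force": 60}}

```text
time: 10.45
position: [0.4333, -0.2798, 0.0169]
tcp_rot: [[0.108, -0.994, 0.0], [-0.994, -0.108, 0.0], [0.0, -0.0, -1.0]]
ft_force: [-3.9, -1.0, 12.2]
width: 0.33
```

```bash
python3 -c "
from h import *
plan([0.428,-0.22,0.0175],-84)
p=r.capture('wrist');save(p,'w5')
p=r.capture('scene');save(p,'s5');print(r.mark_of(p,'stud_top')[:1],r.mark_of(p,'strap_center')[:1])
for k in ('stud_top','strap_center'):
    m=r.mark_of(p,k)
    if m: print(ray_pt(p,m[0]['pixel'],.02 if k=='stud_top' else .012))
p=r.capture('top')
for k in ('stud_top','strap_center'):
    m=r.mark_of(p,k)
    if m: print(m[0]['confidence'],ray_pt(p,m[0]['pixel'],.02 if k=='stud_top' else .012))
a=cv2.imread('pics/s5.png')[140:290,270:450]; cv2.imwrite('pics/s5c.png',cv2.resize(a,None,fx=4,fy=4,interpolation=cv2.INTER_CUBIC))
"
```

```text
t 10.45 pos [ 0.4333 -0.2798  0.0169] yaw -83.83 | turn units 0.03 then shift units [-2.   -0.03 -0.02] ft [-3.9 -1.  12.2] w 0.33
[{'pixel': [236.7, 412.9], 'confidence': 0.54}] [{'pixel': [231.9, 414.5], 'confidence': 0.88}]
[ 0.4180805  -0.21707115  0.02      ]
[ 0.43143658 -0.24192146  0.012     ]
0.45 [ 0.42235879 -0.20416785  0.02      ]
0.56 [ 0.43682305 -0.25502226  0.012     ]
```

View pics/w5.png

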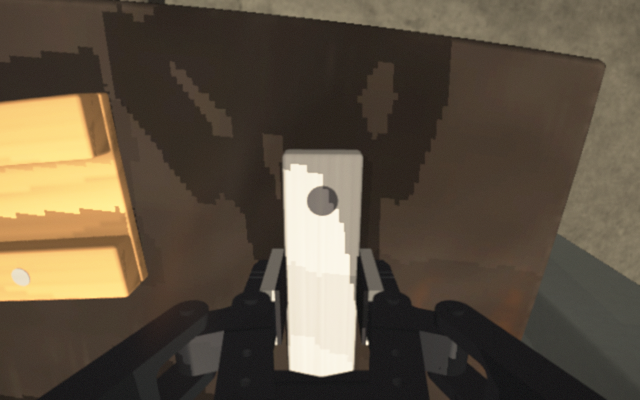

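View pics/s5c.png

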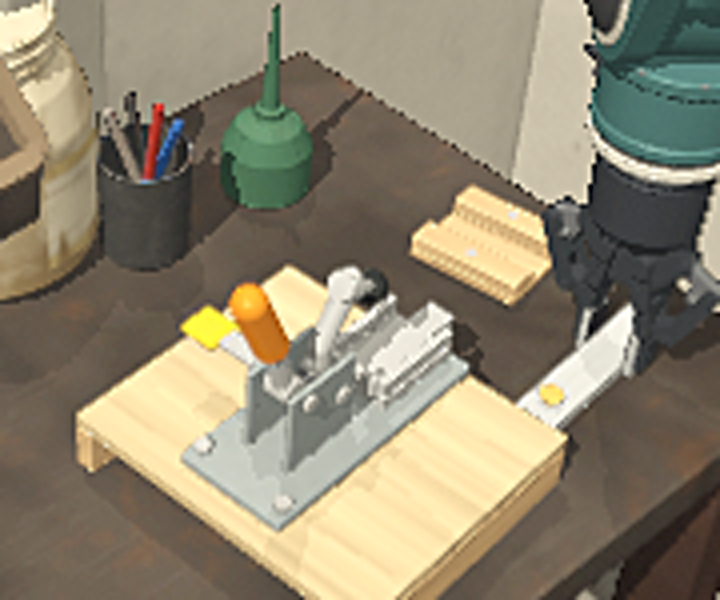

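```bash
python3 -c "
from h import *
plan([0.5046,-0.2335,0.125],-84)"
```

```text
t 10.9 pos [ 0.4333 -0.2797  0.0169] yaw -83.82 | turn units 0.04 then shift units [-1.28 -2.53 -3.6 ] ft [-2.3 -1.6 11.2] w 0.332
```

Request:
{"name": "carry_out", "arguments": {"targets": [[[0,0,-0.4,0,20],[0,0,-0.8,0.04,20],[0,0,-0.8,0,20],[0,-0.5,-0.8,0,20],[-0.3,-0.7,-0.8,0,20],[-0.5,-0.7,0,0,20],[-0.48,-0.63,0,0,20],[0,0,0,0,20],[0,0,0,0,20],[0,0,0,0,20]]]}}

```text
time: 12.15
position: [0.5041, -0.2344, 0.1245]
tcp_rot: [[0.103, -0.995, -0.0], [-0.995, -0.103, -0.0], [0.0, 0.0, -1.0]]
ft_force: [-0.8, -0.1, -0.3]
width: 0.336
```

```bash
cat > e.py <<'E'
from h import *
import sys
tag=sys.argv[1]
plan([0.5046,-0.2335,0.125],-84)
for n,(a,b,c,d) in {'top':(190,290,280,430),'scene':(180,290,310,470)}.items():
    p=r.capture(n); save(p,tag+n)
    np.savez('/tmp/'+tag+n+'.npz',**{k:np.array(v) for k,v in p.items()})
    q=p['color'][a:b,c:d,::-1]; cv2.imwrite(f'pics/{tag}{n}c.png',cv2.resize(q,None,fx=5,fy=5,interpolation=cv2.INTER_CUBIC))
    for k in ['stud_top','strap_center','bed','pad']:
        for m in r.mark_of(p,k)[:1]: print(n,k,np.round(m['pixel'],1),round(m['confidence'],2))
E
python3 e.py a1
```

```text
t 12.15 pos [ 0.5041 -0.2344  0.1245] yaw -84.1 | turn units -0.02 then shift units [-0.03 -0.02 -0.02] ft [-0.8 -0.1 -0.3] w 0.336
top stud_top [233.9 364.3] 0.62
top strap_center [233.6 384.4] 0.72
top bed [241.  343.3] 0.62
top pad [240.6 336.7] 0.55
scene strap_center [195.2 390.4] 0.7
scene bed [231.3 366.1] 0.56
scene pad [207.9 359.4] 0.46
```

View pics/a1topc.png

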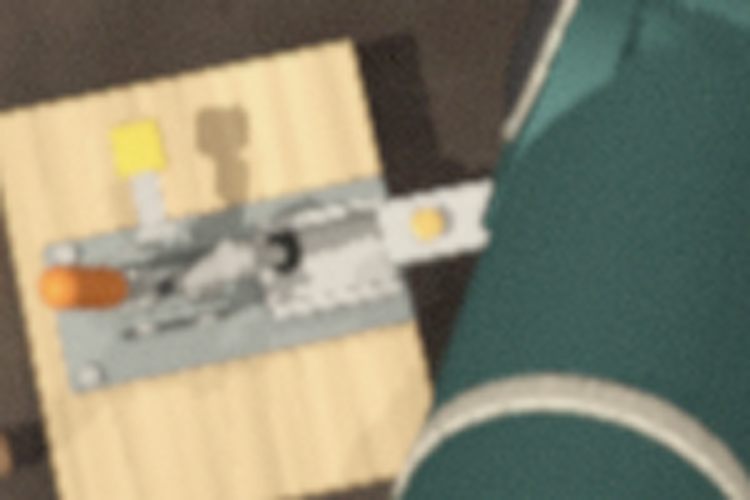

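View pics/a1scenec.png

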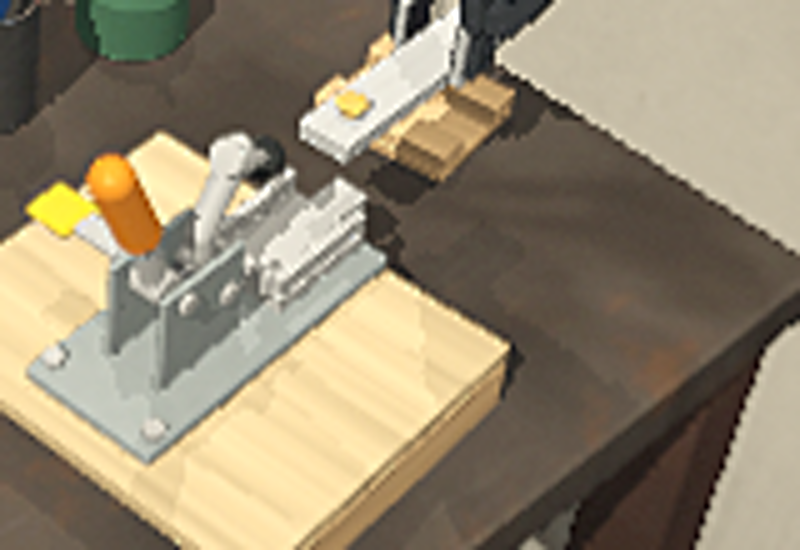

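```bash
cat > ov.py <<'E'
import numpy as np, cv2, sys
def proj(p,X):
    return cv2.projectPoints(np.array(X,float).reshape(-1,1,3),p['rvec'],p['tvec'],p['intrinsics'].astype(float),p['distortion'].astype(float))[0][:,0]
def frame(ox,oy,psi):
    a=np.radians(psi) # yaw of clamp x
    X=np.array([np.cos(a),np.sin(a)]);Y=np.array([-np.sin(a),np.cos(a)])
    return lambda x,y,z: [ox+X[0]*x+Y[0]*y, oy+X[1]*x+Y[1]*y, z+.044]
def rect(f,x0,x1,y0,y1,z): return [f(x0,y0,z),f(x1,y0,z),f(x1,y1,z),f(x0,y1,z)]
def overlay(tag,n,crop,ox,oy,psi,stud=None,sc=8,out=None):
    p=np.load(f'/tmp/{tag}{n}.npz'); a,b,c,d=crop
    q=cv2.resize(p['color'][a:b,c:d,::-1],None,fx=sc,fy=sc,interpolation=cv2.INTER_CUBIC)
    f=frame(ox,oy,psi)
    def dr(X,col):
        u=(proj(p,X)-[c-.5,a-.5])*sc-.5; cv2.polylines(q,[np.round(u).astype(int)],True,col,1)
    dr(rect(f,-.155,.045,-.115,.115,0),(0,0,255))
    for s in (1,-1): dr(rect(f,-.028,.040,s*.019,s*.025,.032),(255,0,0))
    dr(rect(f,.04,.064,-.01,.01,.02),(0,200,0))
    dr(rect(f,-.079-.013,-.079+.013,.073-.014,.073+.014,.052),(255,0,255))
    if stud is not None:
        u=(proj(p,[stud])-[c-.5,a-.5])*sc-.5; cv2.circle(q,tuple(np.round(u[0]).astype(int)),4,(0,0,255),-1)
    cv2.imwrite(f'pics/{out}.png',q)
E
python3 - <<'E'
from ov import *
S=[0.4961,-0.1568,0.1285]
overlay('a1','top',(195,265,295,395),0.4912,-0.1062,-84,S,8,'ov1')
overlay('a1','scene',(195,265,325,425),0.4912,-0.1062,-84,S,8,'ov2')
E
```

```text
(no output)
```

View pics/ov1.png

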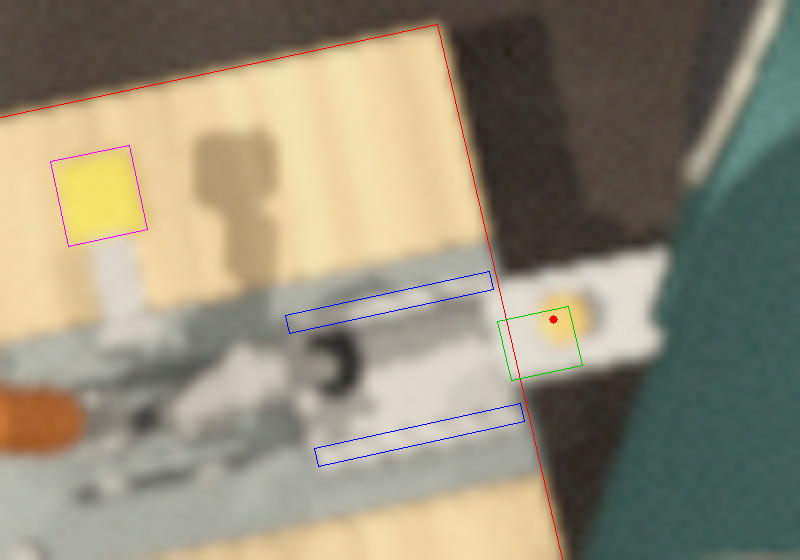

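View pics/ov2.png

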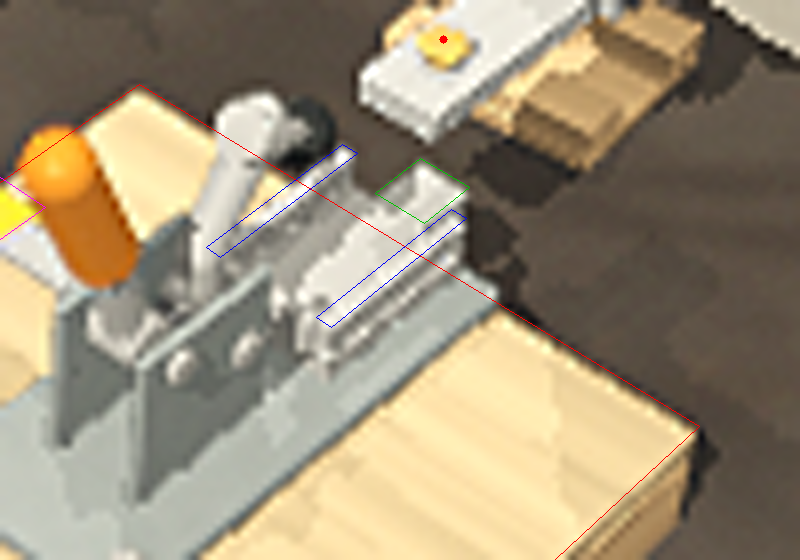

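Request:
{"name": "carry_out", "arguments": {"targets": [[[0,0,0.4,0.02,20],[0,0,0.5,0,20],[-0.3,0,0,0,20],[-0.4,0,0,0,20],[-0.4,0,0,0,20],[-0.25,0,0,0,20],[-0.15,0,0,0,20],[0,0,0,0,20],[0,0,0,0,20],[0,0,0,0,20]]]}}

```text
time: 13.9
position: [0.5001, -0.1894, 0.0974]
tcp_rot: [[0.102, -0.995, -0.0], [-0.995, -0.102, -0.0], [0.0, 0.0, -1.0]]
ft_force: [0.7, 0.5, -1.2]
width: 0.334
```

```bash
python3 e.py a2
python3 - <<'E'
from ov import *
from h import r
s=r.get_state();R=np.array(s['tcp_rot']);S=np.array(s['position'])-R[:,0]*.078+np.array([0,0,.004])
print(S, s['ft_force'])
overlay('a2','top',(195,265,295,395),0.4912,-0.1062,-84,S,8,'ov3')
overlay('a2','scene',(195,265,325,425),0.4912,-0.1062,-84,S,8,'ov4')
E
```

```text
t 13.9 pos [ 0.5001 -0.1894  0.0974] yaw -84.17 | turn units -0.03 then shift units [ 1.48  0.   -0.92] ft [ 0.7  0.5 -1.2] w 0.334
top stud_top [239.6 345.5] 0.58
top strap_center [237.3 366.9] 0.77
top bed [243.3 344.3] 0.7
top pad [239.3 338.9] 0.52
scene stud_top [215.9 371.1] 0.52
scene strap_center [210.4 378.6] 0.88
scene bed [230.3 362.9] 0.87
scene pad [184.6 337.8] 0.73
[ 0.49214003 -0.11149252  0.10136315] [-0.46273536 -0.70055739 -1.76231563]
```

View pics/ov3.png

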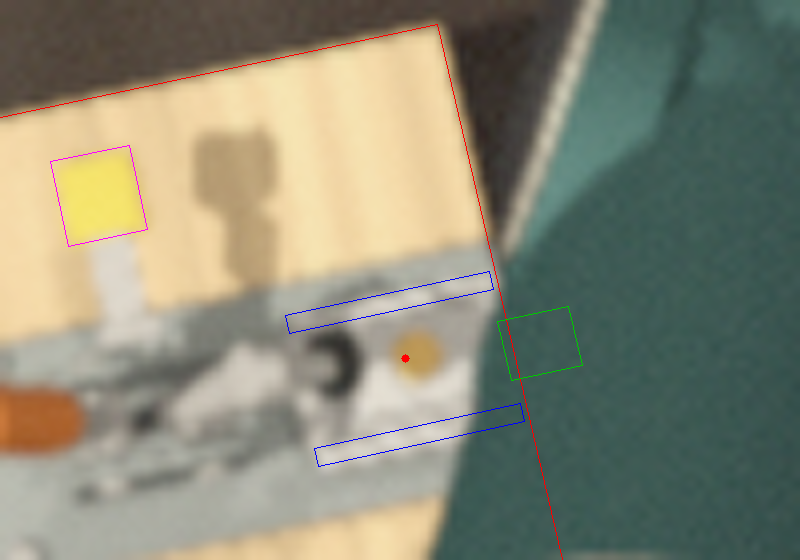

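View pics/ov4.png

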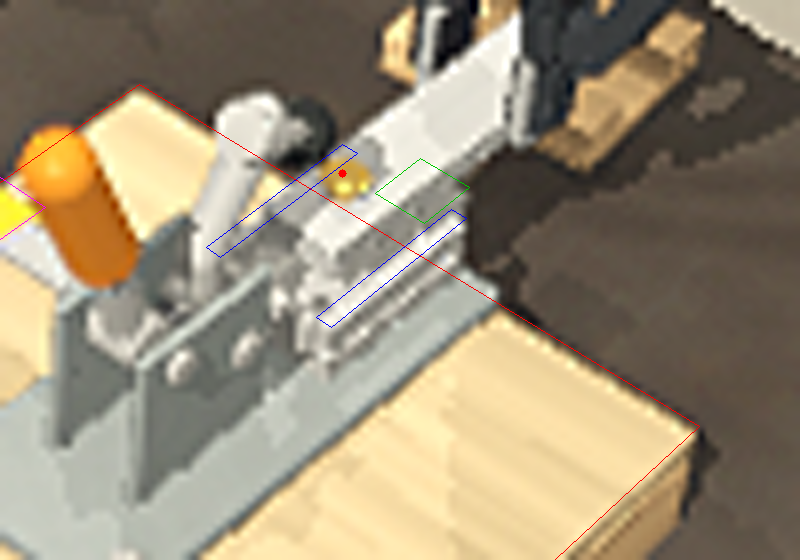

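Request:
{"name": "carry_out", "arguments": {"targets": [[[0,0,0.15,-0.03,20],[0,0,0.15,0,20],[0,0,0.1,0,20],[0,0,0.08,0,20],[0,0,0.04,0,20],[-0.05,0,0,0,20],[-0.05,0,0,0,20],[-0.05,0,0,0,20],[0,0,0,0,20],[0,0,0,0,20]]]}}

```text
time: 15.65
position: [0.4997, -0.1846, 0.0818]
tcp_rot: [[0.105, -0.995, 0.0], [-0.995, -0.105, 0.0], [-0.0, -0.0, -1.0]]
ft_force: [-0.6, -0.3, -0.8]
width: 0.33
```

```bash
python3 e.py a3
python3 - <<'E'
from ov import *
from h import r
s=r.get_state();R=np.array(s['tcp_rot']);S=np.array(s['position'])-R[:,0]*.078+np.array([0,0,.004])
print(S, s['ft_force'],s['wrist_torque'])
overlay('a3','top',(195,265,295,395),0.4912,-0.1062,-84,S,8,'ov5')
overlay('a3','scene',(195,265,325,425),0.4912,-0.1062,-84,S,8,'ov6')
E
```

```text
t 15.65 pos [ 0.4997 -0.1846  0.0818] yaw -83.99 | turn units 0.0 then shift units [ 1.64  0.01 -1.44] ft [-0.6 -0.3 -0.8] w 0.33
top stud_top [240.9 343.6] 0.54
top strap_center [238.7 362.5] 0.51
top bed [241.5 344.7] 0.86
top pad [237.9 336.6] 0.54
scene stud_top [219.2 368.6] 0.5
scene strap_center [217.4 375.8] 0.75
scene bed [231.2 365.4] 0.76
scene pad [209.9 360.4] 0.53
[ 0.4914818  -0.10703867  0.08579006] [ 0.30116112 -0.86933184 -1.74111489] [-0.04147041 -0.00285829  0.04077575]
```

View pics/ov6.png

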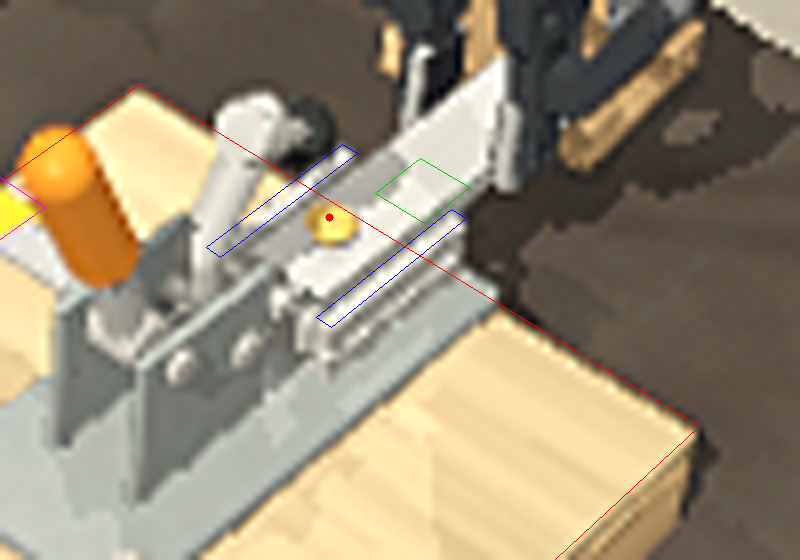

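Request:
{"name": "carry_out", "arguments": {"targets": [[[0,0,0.02,0,20],[-0.03,0,0,0,20],[-0.03,0,0,0,20],[-0.03,0,0,0,20],[0,0,0,0,20],[0,0,0,0,20],[0,0,0,0,20],[0,0,0,0,20],[0,0,0,0,20],[0,0,0,0,20]]]}}

```text
time: 17.4
position: [0.4993, -0.182, 0.0812]
tcp_rot: [[0.105, -0.995, -0.0], [-0.995, -0.105, 0.0], [-0.0, 0.0, -1.0]]
ft_force: [0.1, 0.3, -0.8]
width: 0.33
```

```bash
python3 -c "
from h import *
plan([0.4994,-0.1838,0.081],-84)"
```

```text
t 17.4 pos [ 0.4993 -0.182   0.0812] yaw -84.0 | turn units 0.0 then shift units [0.06 0.   0.01] ft [ 0.1  0.3 -0.8] w 0.33
```

Request:
{"name": "carry_out", "arguments": {"targets": [[[0,0,0,0,20],[-0.03,0,0,0,20],[-0.03,0,0,0,20],[-0.03,0,0,0,20],[0,0,0,0,20],[0,0,0,0,20],[0,0,0,0,20],[0,0,0,0,20],[0,0,0,0,20],[0,0,0,0,20]]]}}

```text
time: 18.65
position: [0.4991, -0.1793, 0.0812]
tcp_rot: [[0.105, -0.995, -0.0], [-0.995, -0.105, 0.0], [-0.0, 0.0, -1.0]]
ft_force: [-0.6, -0.0, -1.4]
width: 0.33
```

```bash
python3 e.py a4
python3 - <<'E'
from ov import *
from h import r
s=r.get_state();R=np.array(s['tcp_rot']);S=np.array(s['position'])-R[:,0]*.078+np.array([0,0,.004])
print(S, s['ft_force'],s['wrist_torque'])
overlay('a4','top',(195,265,295,395),0.4912,-0.1062,-84,S,8,'ov7')
E
```

```text
t 18.65 pos [ 0.4991 -0.1793  0.0812] yaw -83.99 | turn units 0.0 then shift units [ 1.82  0.01 -1.46] ft [-0.6 -0.  -1.4] w 0.33
top stud_top [245.  342.7] 0.58
top strap_center [235.9 359.4] 0.67
top bed [241.9 342.6] 0.77
top pad [239.4 336.7] 0.56
scene stud_top [222.2 322. ] 0.69
scene strap_center [218.9 377.2] 0.95
scene bed [229.7 363.2] 0.64
scene pad [209.4 358.7] 0.55
[ 0.49090835 -0.10164716  0.08517534] [ 0.60301996 -0.11265033 -1.59222612] [-0.05519148  0.01518164  0.03234639]
```

View pics/ov7.png

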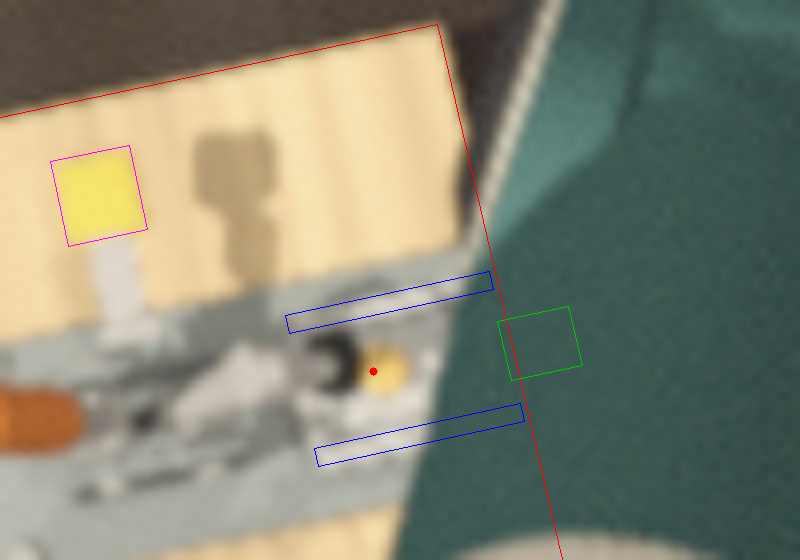

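Request:
{"name": "carry_out", "arguments": {"targets": [[[0,0,0,0,20],[-0.03,0,0,0,20],[-0.03,0,0,0,20],[-0.03,0,0,0,20],[0,0,0,0,20],[0,0,0,0,20],[0,0,0,0,20],[0,0,0,0,20],[0,0,0,0,20],[0,0,0,0,20]]]}}

```text
time: 20.4
position: [0.4989, -0.1777, 0.0814]
tcp_rot: [[0.104, -0.995, 0.001], [-0.995, -0.104, -0.001], [0.001, -0.001, -1.0]]
ft_force: [0.2, -7.5, -1.7]
width: 0.335
```

```bash
python3 e.py a5
python3 - <<'E'
from ov import *
from h import r
s=r.get_state();R=np.array(s['tcp_rot']);S=np.array(s['position'])-R[:,0]*.078+np.array([0,0,.004])
print(S, s['ft_force'],s['wrist_torque'])
overlay('a5','top',(220,265,320,370),0.4912,-0.1062,-84,S,12,'ov8')
overlay('a5','scene',(200,250,340,400),0.4912,-0.1062,-84,S,12,'ov9')
E
```

```text
t 20.4 pos [ 0.4989 -0.1777  0.0814] yaw -84.04 | turn units -0.01 then shift units [ 1.87  0.01 -1.45] ft [ 0.2 -7.5 -1.7] w 0.335
top stud_top [240.7 343.6] 0.47
top bed [238.5 343.8] 0.94
top pad [240.9 338.1] 0.47
scene stud_top [204.5 390.6] 0.56
scene strap_center [217.1 375.2] 0.66
scene bed [228.7 364.6] 0.64
scene pad [215.9 336. ] 0.68
[ 0.4908587  -0.10010711  0.08530151] [ 1.22219589 -7.87283781 -1.52835158] [-1.71645217 -0.17005873  0.09106244]
```

View pics/ov8.png

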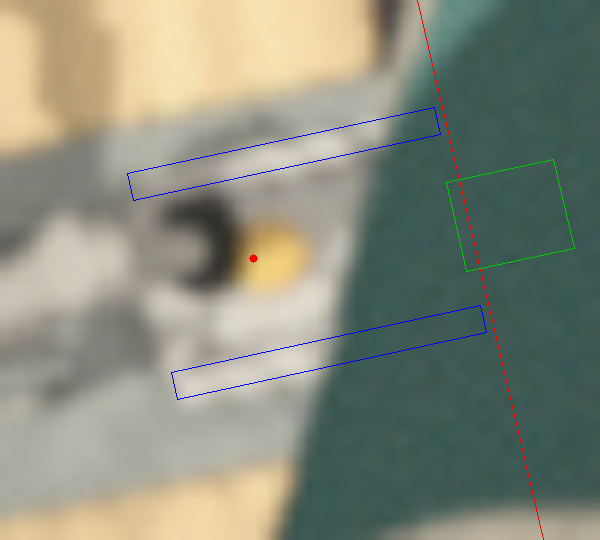

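View pics/ov9.png

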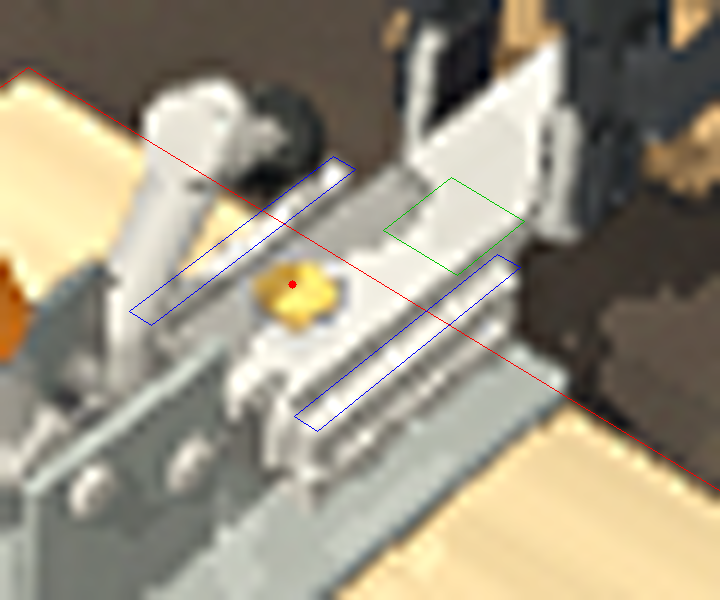

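Request:
{"name": "carry_out", "arguments": {"targets": [[[0.1,0,0,0,20],[0,0,0.03,0,20],[0,0,0,0,30],[0,0,0,0,45],[0,0,0,0,60],[0,0,0,0,60],[0,0,-0.6,0,60],[0,0,-1,0,60],[0,0,-1,0,60],[0,0,-1,0,60]]]}}

```text
time: 22.15
position: [0.4991, -0.1796, 0.1905]
tcp_rot: [[0.104, -0.995, 0.001], [-0.995, -0.104, -0.0], [0.0, -0.001, -1.0]]
ft_force: [0.1, -0.3, 1.2]
width: 0.706
```

```bash
python3 e.py a6
python3 - <<'E'
from ov import *
from h import *
s=r.get_state();print(s['position'],s['ft_force'])
overlay('a6','top',(195,265,295,395),0.4912,-0.1046,-84,None,8,'ov10')
overlay('a6','scene',(195,265,325,425),0.4912,-0.1046,-84,None,8,'ov11')
for n in ('top','scene'):
    p=dict(np.load(f'/tmp/a6{n}.npz')); C,_,_=cloud(p)
    for x0 in np.arange(.38,.6,.03):
        for z0 in np.arange(.2,.6,.06):
            m=(C[:,0]>=x0)&(C[:,0]<x0+.03)&(C[:,2]>=z0)&(C[:,2]<z0+.06)&(C[:,1]>.04)&(C[:,1]<.25)
            if m.sum()>3: print(n,'x%.2f z%.2f n%d ymin %.3f'%(x0,z0,m.sum(),np.sort(C[m,1])[2]),end=' | ')
    print()
E
```

```text
t 22.15 pos [ 0.4991 -0.1796  0.1905] yaw -84.01 | turn units -0.0 then shift units [1.8  0.01 2.19] ft [ 0.1 -0.3  1.2] w 0.706
top stud_top [240.6 345.4] 0.42
top strap_center [235.1 362.4] 0.52
top bed [239.8 343.4] 0.81
top pad [239.2 336.6] 0.52
scene stud_top [221.3 368.7] 0.41
scene strap_center [217.9 378.8] 0.84
scene bed [231.1 363.6] 0.74
[ 0.49884122 -0.17948784  0.18775153] [ 0.86207193  0.0489376  -0.55604717]
top x0.47 z0.26 n25 ymin 0.140 | top x0.47 z0.32 n382 ymin 0.134 | top x0.50 z0.26 n541 ymin 0.137 | top x0.50 z0.32 n126 ymin 0.134 | top x0.50 z0.38 n5 ymin 0.144 | top x0.50 z0.50 n274 ymin 0.152 | top x0.50 z0.56 n405 ymin 0.150 | top x0.53 z0.26 n509 ymin 0.139 | top x0.53 z0.32 n53 ymin 0.139 | top x0.53 z0.38 n119 ymin 0.137 | top x0.53 z0.44 n200 ymin 0.182 | top x0.53 z0.50 n366 ymin 0.153 | top x0.53 z0.56 n169 ymin 0.150 | top x0.56 z0.26 n390 ymin 0.142 | top x0.56 z0.32 n79 ymin 0.140 | top x0.56 z0.38 n124 ymin 0.139 | top x0.56 z0.44 n516 ymin 0.154 | top x0.56 z0.50 n154 ymin 0.153 | top x0.56 z0.56 n172 ymin 0.150 | top x0.59 z0.26 n205 ymin 0.145
[... 400 characters left out ...]
6 n278 ymin 0.152 | scene x0.53 z0.20 n59 ymin 0.177 | scene x0.53 z0.26 n94 ymin 0.144 | scene x0.53 z0.32 n233 ymin 0.143 | scene x0.53 z0.38 n183 ymin 0.139 | scene x0.53 z0.44 n110 ymin 0.163 | scene x0.53 z0.50 n150 ymin 0.156 | scene x0.53 z0.56 n253 ymin 0.151 | scene x0.56 z0.20 n19 ymin 0.180 | scene x0.56 z0.26 n613 ymin 0.146 | scene x0.56 z0.32 n530 ymin 0.146 | scene x0.56 z0.38 n222 ymin 0.141 | scene x0.56 z0.44 n140 ymin 0.162 | scene x0.56 z0.50 n116 ymin 0.157 | scene x0.56 z0.56 n401 ymin 0.152 | scene x0.59 z0.26 n792 ymin 0.149 | scene x0.59 z0.32 n431 ymin 0.148 | scene x0.59 z0.38 n232 ymin 0.145 | scene x0.59 z0.50 n180 ymin 0.158 | scene x0.59 z0.56 n327 ymin 0.158 |
```

View pics/ov11.png

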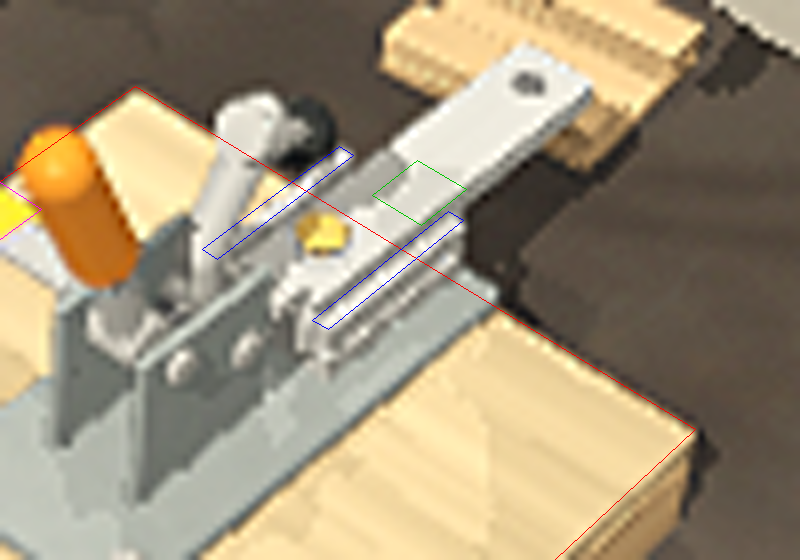

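View pics/ov10.png

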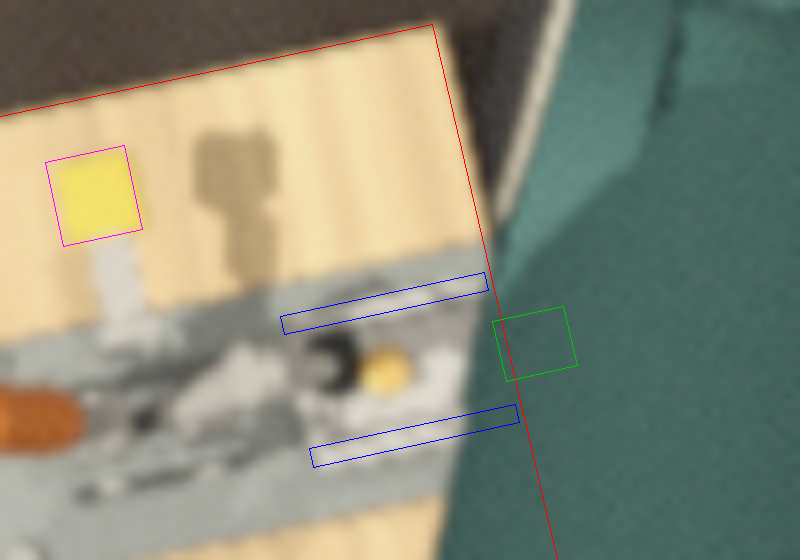

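View pics/a6scene.png

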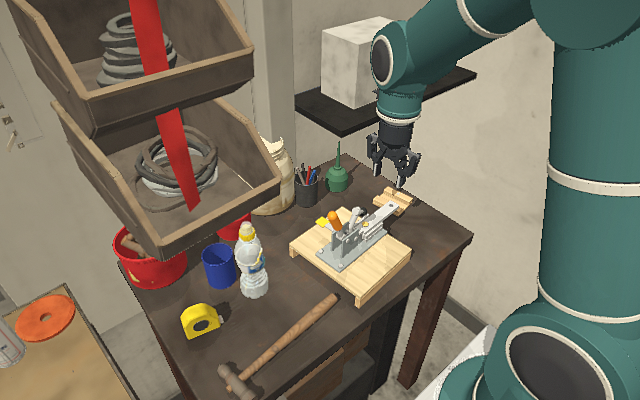

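```bash
python3 -c "
from h import *
plan([0.4818,-0.0136,0.190],-84)"
```

```text
t 22.65 pos [ 0.4988 -0.1795  0.1878] yaw -83.99 | turn units 0.0 then shift units [-5.56 -0.01 -0.07] ft [ 0.9  0.  -0.6] w 0.706
```

Request:
{"name": "carry_out", "arguments": {"targets": [[[0,0,-0.5,0,0],[-0.5,0,-0.3,0,0],[-1,0,0,0,0],[-1,0,0,0,0],[-1,0,0,0,0],[-1,0,0,0,0],[-0.7,0,0,0,0],[-0.36,0,0,0,0],[0,0,0,0,0],[0,0,0,0,0]]]}}

```text
time: 23.9
position: [0.4834, -0.0292, 0.2119]
tcp_rot: [[0.105, -0.994, -0.002], [-0.994, -0.105, 0.0], [-0.0, 0.002, -1.0]]
ft_force: [-0.4, 0.4, -0.5]
width: -0.001
```

Run:
```python
from h import *
plan([0.4818,-0.0136,0.188],-84)
p=r.capture('scene');save(p,'s7');q=p['color'][130:270,290:450,::-1]; cv2.imwrite('pics/s7c.png',cv2.resize(q,None,fx=5,fy=4.2,interpolation=cv2.INTER_CUBIC)[:600])
```

```text
t 23.9 pos [ 0.4834 -0.0292  0.2119] yaw -83.97 | turn units 0.01 then shift units [-0.52 -0.    0.8 ] ft [-0.4  0.4 -0.5] w -0.001
```

View pics/s7c.png

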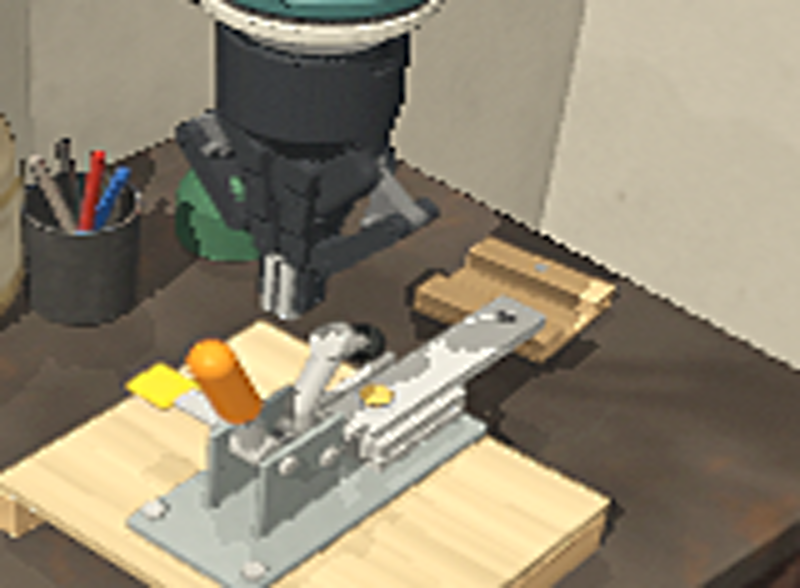

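Request:
{"name": "carry_out", "arguments": {"targets": [[[-0.3,0,0,0,0],[-0.22,0,0,0,0],[0,0,0.4,0,0],[0,0,0.4,0,0],[0,0,0,0,0],[0,0,0,0,0],[0,0,0,0,0],[0,0,0,0,0],[0,0,0,0,0],[0,0,0,0,0]]]}}

```text
time: 25.2
position: [0.4818, -0.0137, 0.1876]
tcp_rot: [[0.105, -0.994, -0.002], [-0.994, -0.105, -0.0], [-0.0, 0.002, -1.0]]
ft_force: [0.4, 0.1, 0.1]
width: 0.001
```

Run:
```python
from h import *
plan([0.4818,-0.0136,0.188],-84)
p=r.capture('scene');save(p,'s8');q=p['color'][130:270,290:450,::-1]; cv2.imwrite('pics/s8c.png',cv2.resize(q,None,fx=5,fy=4.2,interpolation=cv2.INTER_CUBIC)[:600])
```

```text
t 25.2 pos [ 0.4818 -0.0137  0.1876] yaw -83.98 | turn units 0.0 then shift units [-0.   -0.   -0.01] ft [0.4 0.1 0.1] w 0.001
```

View pics/s8c.png

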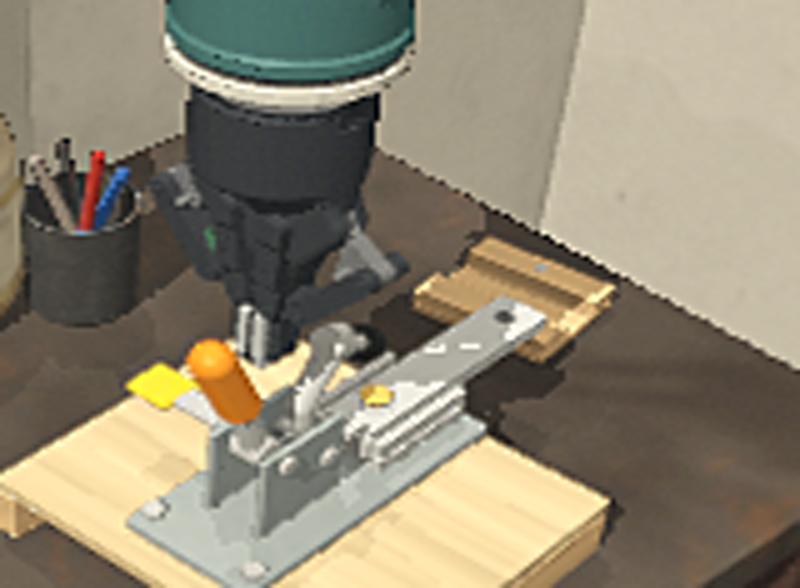

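Request:
{"name": "carry_out", "arguments": {"targets": [[[-0.21,0,0,0,0],[-0.38,0,0.11,0,0],[-0.35,0,0.18,0,0],[-0.31,0,0.24,0,0],[-0.27,0,0.29,0,0],[-0.21,0,0.33,0,0],[-0.11,0,0.25,0,0],[-0.06,0,0.19,0,0],[-0.03,0,0.12,0,0],[0,0,0.1,0,0]]]}}

```text
time: 26.5
position: [0.4763, 0.0441, 0.135]
tcp_rot: [[0.105, -0.995, -0.002], [-0.995, -0.105, 0.002], [-0.003, 0.001, -1.0]]
ft_force: [-31.2, 3.4, 105.3]
width: 0.002
```

Run:
```python
from h import *
# target: clamp x=-148, z tip 74
plan([0.4912-.148*.1045,-0.1031+.148*.9945,0.076+.061],-84)
p=r.capture('scene');save(p,'s9');q=p['color'][130:270,290:450,::-1]; cv2.imwrite('pics/s9c.png',cv2.resize(q,None,fx=5,fy=4.2,interpolation=cv2.INTER_CUBIC)[:600])
```

```text
t 26.5 pos [0.4763 0.0441 0.135 ] yaw -83.99 | turn units 0.0 then shift units [-0.    0.02 -0.07] ft [-31.2   3.4 105.3] w 0.002
```

View pics/s9c.png

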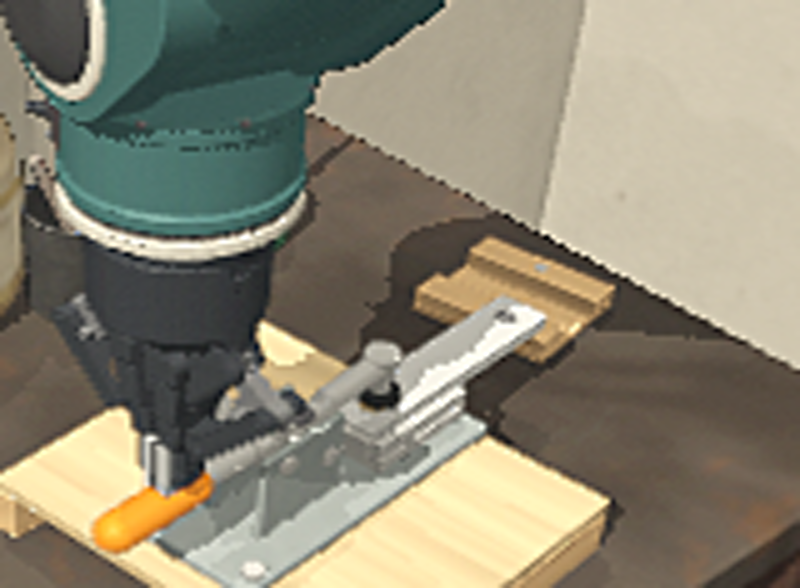

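Request:
{"name": "carry_out", "arguments": {"targets": [[[0,0,-0.2,0,0],[0,0,-0.4,0,0],[0,0,-0.6,0,0],[0,0,-0.6,0,0],[0,0,0,0,0],[0,0,0,0,0],[0,0,0,0,0],[0,0,0,0,0],[0,0,0,0,0],[0,0,0,0,0]]]}}

```text
time: 27.8
position: [0.4756, 0.0437, 0.1872]
tcp_rot: [[0.105, -0.994, -0.002], [-0.995, -0.105, -0.0], [0.0, 0.002, -1.0]]
ft_force: [-0.1, 1.3, -1.0]
width: -0.002
```

Run:
```python
from h import *
# lever tab locked clamp (-79,60,86): 
x,y=-.079,.058
W=np.array([0.4912,-0.1031])+x*np.array([.1045,-.9945])+y*np.array([.9945,.1045])
print(W); plan([*W,0.19],-84)
p=r.capture('scene');save(p,'s10');q=p['color'][150:290,280:440,::-1]; cv2.imwrite('pics/s10c.png',cv2.resize(q,None,fx=5,fy=4.2,interpolation=cv2.INTER_CUBIC)[:600])
for k in ['lever_tab','handle_push']:
  for m in r.mark_of(p,k)[:1]: print(k,m, ray_pt(p,m['pixel']))
  for m in r.masks_of(p,k)[:1]:
    if k=='lever_tab':
      Q,_,_=cloud(p,m['pixels']); print(len(Q),np.percentile(Q,[5,50,95],axis=0))
p=r.capture('top');save(p,'t10');q=p['color'][190:290,280:430,::-1]; cv2.imwrite('pics/t10c.png',cv2.resize(q,None,fx=5,fy=5,interpolation=cv2.INTER_CUBIC))
```

```text
[ 0.5406255 -0.0184735]
t 27.8 pos [0.4756 0.0437 0.1872] yaw -83.99 | turn units 0.0 then shift units [ 2.29 -1.94 -0.1 ] ft [-0.1  1.3 -1. ] w -0.002
lever_tab {'pixel': [345.8, 288.5], 'confidence': 0.4} [ 3.86893662e-01  2.13956167e-01 -3.00927478e-04]
36 [[ 0.51292405 -0.02758259  0.09749277]
 [ 0.5164762  -0.02143104  0.10350977]
 [ 0.52133213 -0.01551472  0.1105635 ]]
handle_push {'pixel': [250.1, 313.5], 'confidence': 0.57} [0.47728698 0.07291211 0.11766201]
```

View pics/s10c.png

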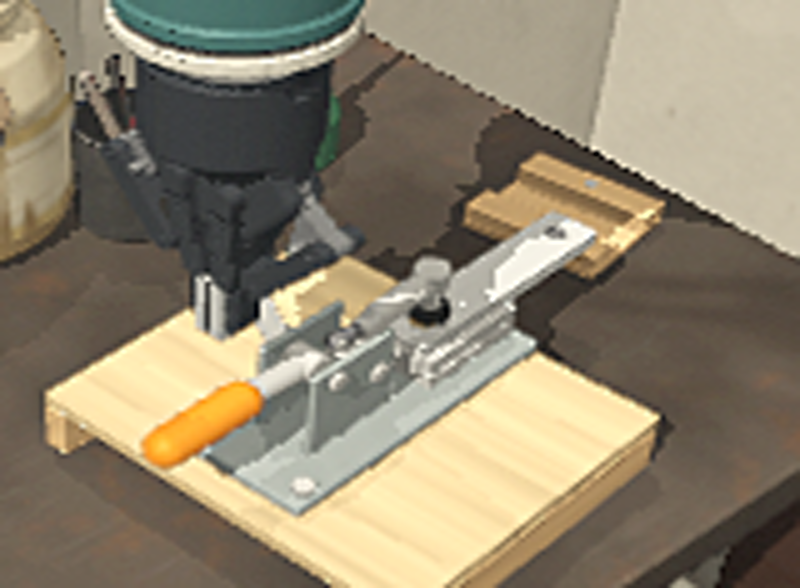

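View pics/t10c.png

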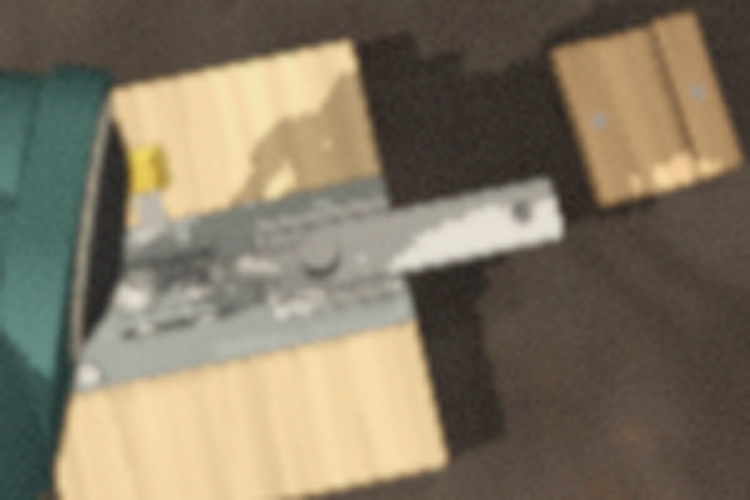

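Request:
{"name": "carry_out", "arguments": {"targets": [[[0.76,-0.73,0,0,0],[0.76,-0.73,0,0,0],[0.77,-0.74,0,0,0],[0,0,0,-1,0],[0,0,0,-1,0],[0,0,0,-1,0],[0,0,0,-1,0],[0,0,0,-1,0],[0,0,0,-1,0],[0,0,0,-1,0]]]}}

```text
time: 29.35
position: [0.5485, -0.0176, 0.1871]
tcp_rot: [[0.658, -0.753, -0.002], [-0.753, -0.658, -0.0], [-0.001, 0.002, -1.0]]
ft_force: [0.2, -0.3, 0.5]
width: -0.001
```

Request:
{"name": "carry_out", "arguments": {"targets": [[[0,0,0,-1,0],[0,0,0,-1,0],[0,0,0,-1,0],[0,0,0,-1,0],[0,0,0,-1,0],[0,0,0,-1,0],[0,0,0,-1,0],[0,0,0,-1,0],[0,0,0,-1,0],[0,0,0,-1,0]]]}}

```text
time: 30.6
position: [0.5485, -0.0176, 0.1871]
tcp_rot: [[1.0, 0.021, -0.002], [0.021, -1.0, -0.0], [-0.002, 0.0, -1.0]]
ft_force: [-0.2, 0.4, -0.0]
width: 0.001
```

Run:
```python
from h import *
x,y=-.079,.066
W=np.array([0.4912,-0.1031])+x*np.array([.1045,-.9945])+y*np.array([.9945,.1045])
print(W); plan([*W,0.165],6)
p=r.capture('scene');save(p,'s11');q=p['color'][150:290,280:440,::-1]; cv2.imwrite('pics/s11c.png',cv2.resize(q,None,fx=5,fy=4.2,interpolation=cv2.INTER_CUBIC)[:600])
```

```text
[ 0.5485815 -0.0176375]
t 30.6 pos [ 0.5485 -0.0176  0.1871] yaw 1.18 | turn units -0.96 then shift units [0.01 0.   0.74] ft [-0.2  0.4 -0. ] w 0.001
```

View pics/s11c.png

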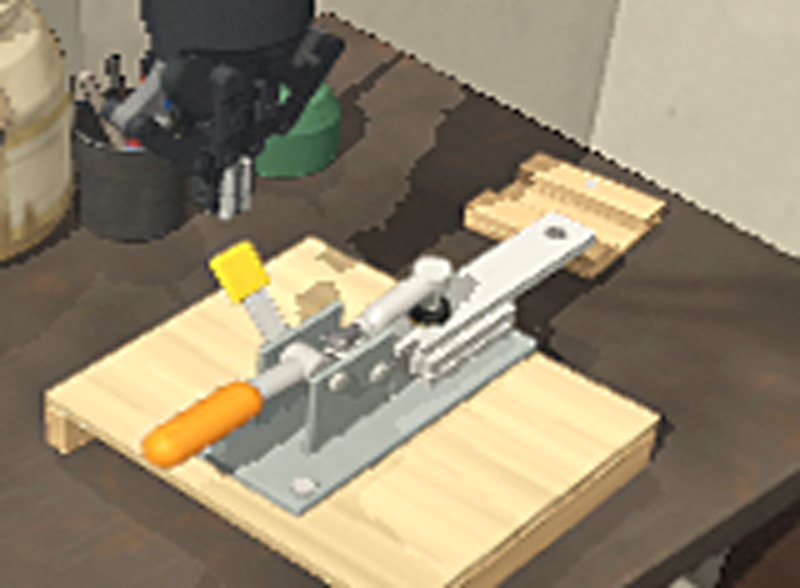

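Run:
```python
from h import *
for n in ('scene','top'):
    p=r.capture(n); hsv=cv2.cvtColor(p['color'],cv2.COLOR_RGB2HSV)
    m=(hsv[:,:,0]>23)&(hsv[:,:,0]<36)&(hsv[:,:,1]>170)&(hsv[:,:,2]>120)
    C,_,_=cloud(p,m); k=(abs(C[:,0]-.54)<.06)&(abs(C[:,1]+.02)<.06)&(C[:,2]>.06)
    C=C[k]; D=C[:,:2]-[0.4912,-0.1031]; cx=D@[.1045,-.9945]; cy=D@[.9945,.1045]
    print(n,k.sum(), 'clamp x',np.percentile(cx,[3,50,97]),'y',np.percentile(cy,[3,50,97]),'z',np.percentile(C[:,2],[3,50,97]))
```

```text
scene 95 clamp x [-0.09072495 -0.07960076 -0.06793418] y [0.04578829 0.05340428 0.06263388] z [0.12110609 0.13076999 0.13897004]Traceback (most recent call last):
  File "<stdin>", line 5, in <module>
  File "h.py", line 18, in cloud
    u=cv2.undistortPoints(np.stack([cc,rr],1).astype(float)[:,None],K,d)[:,0]
      ~~~~~~~~~~~~~~~~~~~^^^^^^^^^^^^^^^^^^^^^^^^^^^^^^^^^^^^^^^^^^^^^^^
cv2.error: OpenCV(4.12.0) /io/opencv/modules/calib3d/src/undistort.dispatch.cpp:347: error: (-215:Assertion failed) CV_IS_MAT(_src) && CV_IS_MAT(_dst) && (_src->rows == 1 || _src->cols == 1) && (_dst->rows == 1 || _dst->cols == 1) && _src->cols + _src->rows - 1 == _dst->rows + _dst->cols - 1 && (CV_MAT_TYPE(_src->type) == CV_32FC2 || CV_MAT_TYPE(_src->type) == CV_64FC2) && (CV_MAT_TYPE(_dst->type) == CV_32FC2 || CV_MAT_TYPE(_dst->type) == CV_64FC2) in function 'cvUndistortPointsInternal'
```

Request:
{"name": "carry_out", "arguments": {"targets": [[[-0.08,0,0,-0.96,0],[0,0,0.4,0,0],[0,0,0.4,0,0],[0.03,0,0.25,0,0],[0.05,0,0.25,0,0],[0.05,0,0.25,0,0],[0.05,0,0.25,0,0],[0.05,0,0.25,0,0],[0.05,0,0.22,0,0],[0,0,0,0,0]]]}}

```text
time: 32.0
position: [0.5539, -0.0169, 0.1183]
tcp_rot: [[0.995, 0.101, -0.003], [0.101, -0.995, -0.0], [-0.003, 0.0, -1.0]]
ft_force: [-0.6, 0.3, -0.1]
width: 0.003
```

Run:
```python
from h import *
plan([.5515,-.0176,.113],6)
p=r.capture('scene');save(p,'s12');q=p['color'][150:290,280:440,::-1]; cv2.imwrite('pics/s12c.png',cv2.resize(q,None,fx=5,fy=4.2,interpolation=cv2.INTER_CUBIC)[:600])
```

```text
t 32.0 pos [ 0.5539 -0.0169  0.1183] yaw 5.81 | turn units -0.04 then shift units [-0.08  0.02  0.18] ft [-0.6  0.3 -0.1] w 0.003
```

View pics/s12c.png

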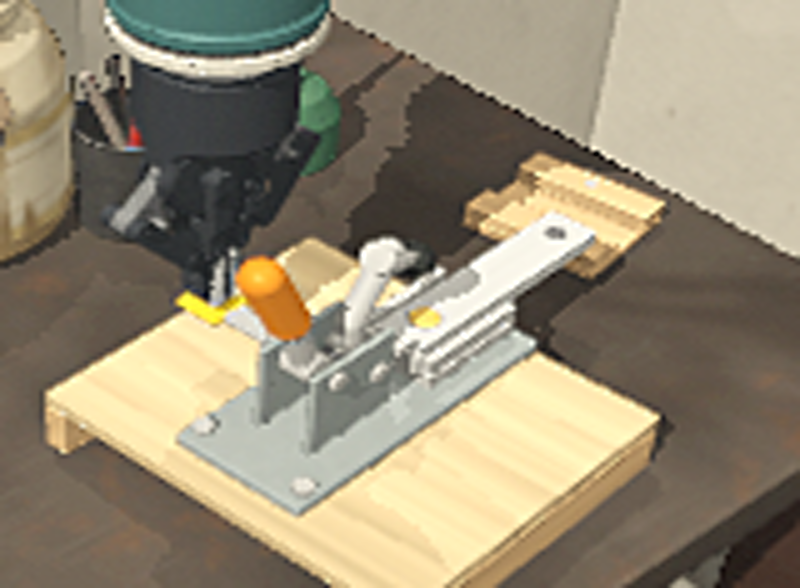

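The clamp has sprung open: the handle is up, and the stud at (425,318) is lower than before and still in the bed. I'll retreat straight up and check again.

Request:
{"name": "carry_out", "arguments": {"targets": [[[0,0,-0.3,0,0],[0,0,-0.8,0,0],[0,0,-1,0,0],[0,0,-1,0,0],[0,0,-1,0,0],[0,0,0,0,0],[0,0,0,0,0],[0,0,0,0,0],[0,0,0,0,0],[0,0,0,0,0]]]}}

```text
time: 33.3
position: [0.5545, -0.0169, 0.2418]
tcp_rot: [[0.995, 0.101, -0.002], [0.101, -0.995, -0.0], [-0.003, 0.0, -1.0]]
ft_force: [0.1, -0.6, -0.2]
width: 0.004
```

```bash
python3 e.py a9
python3 - <<'E'
from ov import *
from h import *
s=r.get_state();print(s['time'],s['position'],s['ft_force'])
X=np.array([.1045,-.9945]);o=np.array([.4912,-.1062])
for n in ('scene','top'):
    p=dict(np.load(f'/tmp/a9{n}.npz'));hsv=cv2.cvtColor(p['color'],cv2.COLOR_RGB2HSV)
    C,rr,cc=cloud(p); D=C[:,:2]-o; cx=D@X; cy=D@[.9945,.1045]
    f=(abs(cx)<.012)&(abs(cy)<.012); st=(cx>.05)&(cx<.11)&(abs(cy)<.01)
    print(n,'z near stud p90',np.percentile(C[f,2],[50,80,95]),'strap',np.median(C[st,2]))
overlay('a9','scene',(195,265,325,425),0.4912,-0.1046,-84,[0.4912,-0.1046,.079],8,'ov12')
overlay('a9','top',(195,265,295,395),0.4912,-0.1046,-84,[0.4912,-0.1046,.079],8,'ov13')
E
```

```text
t 33.3 pos [ 0.5545 -0.0169  0.2418] yaw 5.81 | turn units 17.96 then shift units [7.01 2.4  3.9 ] ft [ 0.1 -0.6 -0.2] w 0.004
top stud_top [240.5 343. ] 0.45
top strap_center [236.1 361.1] 0.74
top bed [243.6 343.3] 0.93
top pad [240.9 341.9] 0.7
scene stud_top [215.4 335.1] 0.63
scene strap_center [218.1 378.1] 0.76
scene bed [228.3 363.5] 0.74
scene pad [210.9 362.3] 0.52
33.8 [ 0.55459332 -0.01681279  0.24205722] [ 0.11226207  0.63141199 -0.01503242]
scene z near stud p90 [0.07602174 0.0773321  0.07869047] strap 0.07472026625067367
top z near stud p90 [0.07731866 0.07926295 0.1393565 ] strap 0.07573428246289596
```

View pics/ov12.png

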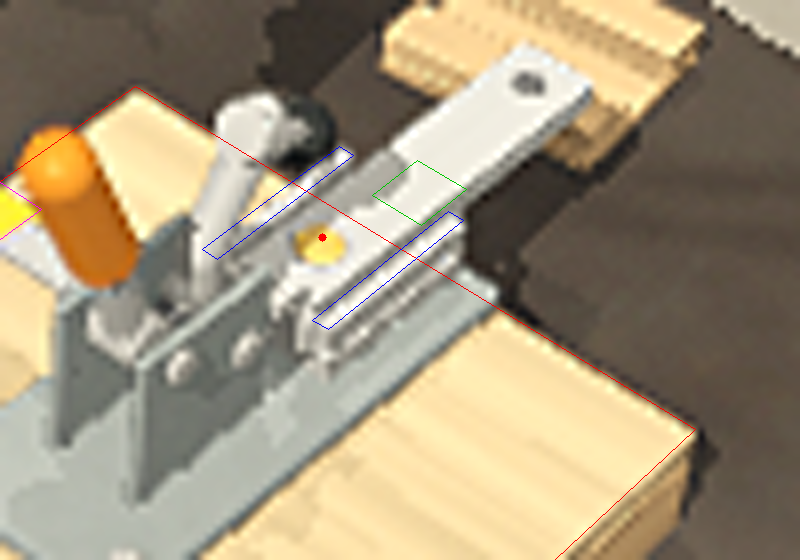

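View pics/a9scene.png

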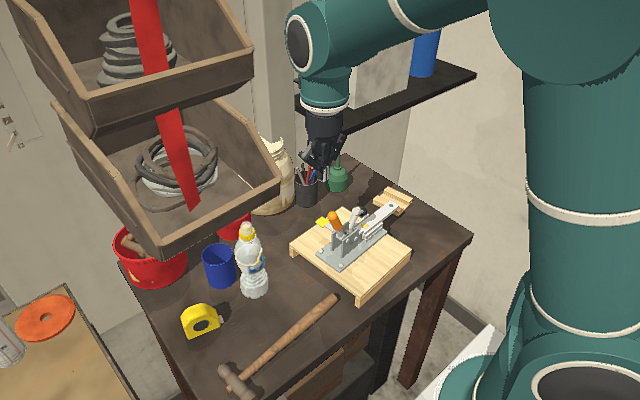

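```bash
python3 -c "
from plant import r
print(r.hand_in(), r.get_state()['time'])"
```

```text
the job is handed in; nothing more can be done
the job is handed in; nothing more can be done
```

I handed the job in at about 34 s, with every step carried out and the last checks as expected. No verdict was reported.

**What I did:**
- I pulled the strap from the block, laid it on the table and re-gripped it by the plain half.
- I slid it into the bed until it met the end stop (7.5 N), backed off about 2 mm and released it with the stud proud.
- I pushed the handle over centre with closed fingers. It stayed locked once I let go.
- I pushed the yellow lever down, the clamp sprang open, and I retreated upward.

**Last checks:**
- **Clamp:** handle and jaw are up in the open position.
- **Strap:** it lies flat in the bed with its top at about z = 0.075 m, where 0.076 m is expected.
- **Stud:** its top reads about 0.077–0.079 m, which fits 3 mm proud, so fully home. Depth noise is about 1–2 mm.
- **Gripper and other things:** the gripper touches nothing. The oil can, mug and hammer look undisturbed by eye; I did not measure them.

**Problems and disagreements:**
- The wrist force reached 105 N when the handle hit its stop, close to the 120 N limit.
- The cameras disagreed with the arm by 3–5 mm along the clamp's length, so I used the end-stop contact to place the strap.
- The final scene-camera network mark for the stud was clearly wrong (it pointed at the handle). I relied on the depth reading and the picture instead.

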